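# Stow a stone slab in the double-lidded tin and lift the outer lid off

### The job

Take the stone slab out of its wooden stand and slide it upright and fully home into the slot inside the open specimen tin, without dropping it. Then carry the two nested lids over together by the inner lid's knob, lower them gently until both are seated on the tin, and finally take the outer lid by its collar and lift it off alone, leaving the inner lid seated and undisturbed so that it can be taped. Finish while still holding the outer lid, roughly level, still and completely above the inner lid's knob; leave the two jars and the brush where they are.

Things in the scene. Friction and masses are not known exactly. Their poses are not given: they have to be found in the camera images.
- tin: Round open aluminium tin, fixed; place and yaw vary. Origin: centre of its underside, z up. 120 mm wide, rim 60 mm high, floor 4 mm thick. Mouth 112 mm wide down to a ledge 6 mm below the rim, below that 96 mm. Two white guides inside form one slot across the middle, along the tin's own x. The outer lid's skirt goes outside the rim.
- tin_slot (a point): Middle of the slot's bottom, on the tin's floor, 4 mm up; axes as the tin's. Slot 65 mm long (x), 8 mm wide (y); guides 36 mm high, flared at the top to about 14 mm. The guides hold only the slab's ends (cheeks from 24 to 34 mm off the centre in x): free room for fingers between them on both faces of the slab.
- tin_ledge (a point): Point on the tin's axis, level with the ledge the inner lid's disc rests on, 54 mm up.
- slab: Loose flat grey stone slab, about 50 g: 60 mm long (x), 6 mm thick (y), 44 mm high (z). Origin: centre of its underside. It starts upright in its wooden stand; fully home in the tin its underside is 4 mm and its top 48 mm above the surface. Either end may face either way.
- slab_stand: Low wooden block, fixed, 80 x 40 x 16 mm (x, y, z), with a slot along x, 9 mm wide, 65 mm long, its bottom 6 mm above the surface; the slab stands in it, 34 mm out of it. Origin: centre of its underside. Place and yaw vary.
- inner_lid: Loose inner lid, about 150 g: aluminium disc 108 mm wide, 5 mm thick, lower edge chamfered, with an upright black round knob in the middle, 18 mm wide, reaching 62 mm above the disc's underside. Origin: centre of the underside. It starts on the lid stand under the outer lid; seated, its origin is on the tin's ledge, 54 mm up.
- knob_top (a point): Centre of the top of the inner lid's knob: 72 mm above the surface at the start, 116 mm with the lid seated in the tin. The knob stands 30 mm out of the outer lid's collar (29 mm when seated). Lifting the knob lifts both lids, the outer one resting on the disc.
- outer_lid: Loose outer lid, about 160 g: aluminium cap 134 mm wide. Origin: centre of its skirt's lower edge. Skirt 12 mm deep, 128 mm wide inside; top plate from 12 to 15 mm; collar on it from 15 to 39 mm. Origin 3 mm above the surface at the start, 48 mm when seated on the tin's rim. To bring the skirt above the knob's top it must rise 68 mm from its seat.
- collar_top (a point): Centre of the top of the outer lid's round collar, 38 mm wide outside and 24 mm high; the inner lid's knob passes loosely through it and through a 22 mm hole in the plate. 87 mm above the surface when seated on the tin. Lifting the collar lifts the outer lid only.
- lid_stand: Wooden disc, fixed, 90 mm wide, 10 mm high, under the nested lids. Origin: centre of its underside. Place varies.
- jar_a: Bystander: loose small jar with a black cap, 38 mm wide, 50 mm high; origin at the centre of its underside.
- jar_b: Bystander: a second such jar.
- brush: Bystander: loose small brush lying on the surface near the robot, 140 mm long along its x.
Things that resemble listed ones, but are neither listed nor needed, are in the scene too. What is meant by the slab is not pink, red or turquoise, and is the larger of those in its own colour.

How it is judged:
By the outcome, as a careful person would: the job done as asked, in the order asked, and still so for the second after the job is handed in, while the arm keeps its last pose, push and grip.
It also fails if it takes over 64 s, if anything falls off the work surface, if the arm or the gripper's body presses on something with over 40 N, if the wrist force passes 120 N, or if a joint passes its speed limit or range.

### The arm

A 6-joint arm with a two-finger parallel gripper is mounted at the origin on the work surface. World frame = base frame: x ahead of the robot, y to its left, z up, the work surface at z = 0. Lengths are in m, angles in degrees, forces in N, time in s.
With the tool pointing down it reaches from about 0.325 to 0.85 m from the base axis. Payload 4.4 kg.
Tool frame: the origin (TCP) lies at the very end of the fingers, on their centre line; the grasp point (between the pads) lies bot.tcp_to_grasp behind it (bot.tcp_to_grasp is the distance from the TCP to the grasp point, in m); z points along the fingers, y is the line along which they close (so a half turn about z gives the same grasp; the last joint's range is limited). The gripper opens to 94 mm and grips with 3 to 60 N. Pads are 16 mm wide; open, the fingers measure 119 mm over their backs; the gripper's body (75 mm by 177 mm) begins 78 mm behind the grasp point.
Start: joints at [58.986, 11.837, 88.321, -0, 79.842, -8.623], TCP at [0.219, 0.532, 0.205] pointing down, gripper open.
Joint ranges: [-156.59, 156.59], [-49.26, 127.26], [12.9, 141.05], [-63.56, 243.56], [4.71, 150.69], [-161.64, 161.64]. Speed limits (degrees/s): [159.86, 159.86, 180, 180, 180, 180].

### API

Orientations are given as a 3x3 rotation matrix whose columns are the frame's x, y, z axes.
In Python, from station import sensors, optics, sign_off, bot gives the robot as it stands. The module is installed in compiled form; this text tells all that it offers.
- The arm moves only by the tool arm_command, never from a script. Its argument "rows" is a list of rows, each a list of 3 entries, a list of its own where there are three numbers: the turn, a rotation vector about the world's x, y, z in degrees, then the shift along the world's x, y, z in cm, then the finger opening in cm, from 0 to 9.4. In form: [[[ax, ay, az], [tx, ty, tz], jaw], ...]. A call has 1 to 20 rows; each row shifts and turns the commanded pose from where the row before left it; what a row does not reach is not made up. A row lasts 1/10 s, in which the tool goes at most 50 mm and 8.59 degrees, less where a joint would pass 70% of its speed; a pose out of reach is approached as far as the arm can. A call with a gripper value outside its range is refused whole. The fingers move at their own pace and stop on an object; the grip force is fixed at half the most. Time passes only in rows, so rows that do not move let the fingers close. It gives the time, the measured TCP pose, the force, the opening and the grip force at its end, in the units of the state.
- sensors.observe(): the state, without advancing time (a new reading comes with each control period).
- optics.read_camera(name): name is "scene" or "top" or "wrist"; returns a dict with "img" (384x512x3 uint8, red, green, blue), "fx", "fy", "cx", "cy" (pixels), "origin" and "rotation" of the camera in the world. Camera axes: x right, y up, looking along -z (the intrinsics and any distortion apply to the point x, -y, -z); pixel columns grow to the right and rows downward; lengths in m; the calibration is good to about 2 mm. A picture is of the moment at which its call begins. There is no depth.
- sign_off(): hands the job in; it is judged then, once.
The state is a dict: "t": time; "q": joint angles; "qd": joint speeds; "joint_torque": joint torques, N m; "eef_pos": TCP position; "orientation": TCP orientation; "ft_force": force on the tool from outside, world axes, zero at the start; "torque": the same for the moment, N m; "finger_gap": finger opening in m; "grasp_force": force on a finger pad.
Only numpy, scipy, OpenCV 4.12 (cv2) and the standard library are available. Lean on these libraries where they do the work, as an engineer would, in place of code of your own. Each camera call takes 0.05 s, during which the arm holds its last target. There are 200 camera calls.

## Working session

There is one attempt and no reset: what is moved stays moved. The work goes in short steps, Python scripts to look and compute and a tool call to move; the robot and the scene stay as the last step left them, time stands still between calls to the robot, and variables do not carry over. Pictures are saved under pics/ and viewed, at most 10 in all, crops included, and the job is handed in when it is done.

Besides the shell and the picture viewer there is one more tool, called after ">>>" as a command line: name --argument value ..., lists and objects as JSON in quotes. arm_command: Moves the arm, as the interface text tells. Its arguments: {"type":"object","properties":{"rows":{"type":"array"}},"required":["rows"]}

```bash
mkdir -p pics
cat > h.py <<'E'
import numpy as np, cv2
from station import sensors, optics, sign_off, bot
def cam(n):
    c=optics.read_camera(n); c['R']=np.array(c['rotation']); c['o']=np.array(c['origin']); return c
def plane(c,uv,z):
    uv=np.atleast_2d(np.array(uv,float))
    d=np.c_[(uv[:,0]-c['cx'])/c['fx'],-(uv[:,1]-c['cy'])/c['fy'],-np.ones(len(uv))]@c['R'].T
    return c['o']+d*((z-c['o'][2])/d[:,2])[:,None]
def ray(c,uv):
    d=c['R']@np.array([(uv[0]-c['cx'])/c['fx'],-(uv[1]-c['cy'])/c['fy'],-1]); return d/np.linalg.norm(d)
def tri(l):
    A=0;b=0
    for c,uv in l:
        d=ray(c,uv);P=np.eye(3)-np.outer(d,d);A=A+P;b=b+P@c['o']
    return np.linalg.solve(A,b)
def proj(c,p):
    q=(np.atleast_2d(p)-c['o'])@c['R']
    return np.c_[c['cx']+c['fx']*q[:,0]/-q[:,2],c['cy']+c['fy']*q[:,1]/q[:,2]]
def save(n,img): cv2.imwrite('pics/'+n+'.png',cv2.cvtColor(img,cv2.COLOR_RGB2BGR))
E
python3 - <<'E'
from h import *
for n in("scene","top","wrist"):
    c=cam(n); save(n+'0',c['img']); print(n,{k:np.round(v,4).tolist() for k,v in c.items() if k not in('img','R','o')})
print(bot.tcp_to_grasp, sensors.observe())
E
```

```text
scene {'fx': 495.7539, 'fy': 495.7539, 'cx': 260.5409, 'cy': 191.072, 'origin': [1.0123, -0.491, 0.8346], 'rotation': [[0.8031, -0.457, 0.3824], [0.5957, 0.6327, -0.4948], [-0.0158, 0.6252, 0.7803]]}
top {'fx': 356.0047, 'fy': 356.0047, 'cx': 258.2092, 'cy': 196.8408, 'origin': [0.5149, 0.011, 0.7903], 'rotation': [[-0.0153, 0.9877, -0.1556], [-0.9999, -0.0153, 0.0009], [-0.0015, 0.1556, 0.9878]]}
wrist {'fx': 328.9284, 'fy': 328.9284, 'cx': 255.5816, 'cy': 192.075, 'origin': [0.1415, 0.5638, 0.3831], 'rotation': [[0.3821, -0.8856, -0.2639], [0.9241, 0.3656, 0.111], [-0.0018, -0.2863, 0.9581]]}
0.0188 {'t': 0.15, 'q': array([ 5.89867708e+01,  1.18750055e+01,  8.83812576e+01,  1.41922954e-04,
        7.98427733e+01, -8.62399753e+00]), 'qd': array([-0.01544755, -0.09889636, -0.22852257,  0.08170392, -0.06283114,
       -0.01901106]), 'joint_torque': array([ 1.15909238e-04, -3.71316075e+01, -2.81811690e+01,  6.99981814e-02,
        3.27484729e-02, -1.16923143e-04]), 'eef_pos': array([0.21872434, 0.53113171, 0.20457725]), 'orientation': array([[-9.24617353e-01,  3.80896250e-01, -8.92680107e-04],
       [ 3.80897207e-01,  9.24616205e-01, -1.48016027e-03],
       [ 2.61598996e-04, -1.70860123e-03, -9.99998506e-01]]), 'ft_force': array([ 0.30250635,  0.0915865 , -0.51460237]), 'torque': array([-0.00032867, -0.0547778 , -0.03627763]), 'grasp_force': 0.0, 'finger_gap': 0.09386962544232769}
```

View pics/top0.png

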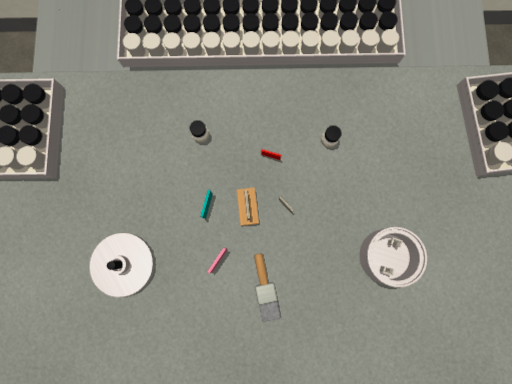

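View pics/scene0.png

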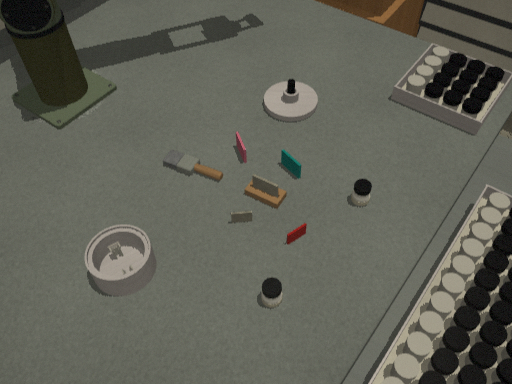

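The top view shows these slab candidates:
- Grey slab in the wooden stand, (248,207)
- Small grey slab, (286,205)
- Turquoise slab, (206,205)
- Pink slab, (218,261)
- Red slab, (271,155)

I choose (248,207): it is the larger grey one and it stands in the wooden stand. The tin is at (396,257), the lids at (121,265), the jars at (199,131) and (331,136), and the brush at (265,285). The scene view agrees, with the slab in its stand at (265,188). One composite crop will check the choice.

Run:
```python
from h import *
t=cam('top');s=cam('scene')
r=lambda c,x0,y0,w,h:cv2.resize(c['img'][y0:y0+h,x0:x0+w],(400,300),interpolation=cv2.INTER_CUBIC)
save('crop1',np.vstack([np.hstack([r(t,220,175,80,60),r(t,350,218,96,72)]),np.hstack([r(s,220,165,80,60),r(s,75,220,96,72)])]))
for n,c in(('top',t),('scene',s)):
    hsv=cv2.cvtColor(c['img'],cv2.COLOR_RGB2HSV)
    br=cv2.inRange(hsv,(8,110,80),(22,255,255))
    wh=cv2.inRange(hsv,(0,0,135),(180,60,255))
    for nm,m in(('brown',br),('white',wh)):
        for k in cv2.findContours(m,cv2.RETR_EXTERNAL,cv2.CHAIN_APPROX_NONE)[0]:
            a=cv2.contourArea(k)
            if a>60:
                print(n,nm,a,np.round(cv2.minAreaRect(k)[0],1),np.round(cv2.minAreaRect(k)[1],1),round(cv2.minAreaRect(k)[2],1), plane(c,[cv2.minAreaRect(k)[0]],.016 if nm=='brown' else .06).round(3)[0,:2])
```

```text
top brown 215.5 [260.9 268.9] [30.8  8.3] 77.9 [0.481 0.007]
top brown 603.0 [247.4 206.2] [36.4 18.1] 83.7 [0.616 0.034]
top white 298.0 [ 26.  155.5] [19. 20.] 90.0 [0.726 0.501]
top white 219.0 [  7.5 155.5] [19. 15.] 90.0 [0.727 0.54 ]
top white 219.0 [151.   40.5] [15. 18.] 90.0 [0.987 0.244]
top white 172408.0 [255.5 191.5] [383. 511.] 90.0 [0.641 0.016]
scene brown 282.0 [265.1 191.3] [38.  18.3] 26.6 [0.619 0.033]
scene brown 179.0 [208. 171.] [29.   7.7] 21.0 [0.484 0.006]
scene brown 786.0 [376.5  15.5] [31. 69.] 90.0 [0.494 0.758]
scene white 358.5 [455.1 284.6] [29.2 18.8] 49.1 [1.028 0.031]
scene white 316.0 [465.  266.1] [28.4 17.4] 47.0 [1.028 0.075]
scene white 317.5 [476.1 251.6] [29.  24.8] 3.4 [1.032 0.116]
scene white 2762.0 [117.5 251.5] [55. 65.] 90.0 [ 0.505 -0.268]
scene white 275.5 [485.7 231.1] [28.1 15.8] 3.6 [1.03  0.169]
scene white 261.0 [494.5 214.5] [15. 27.] 90.0 [1.029 0.216]
scene white 3668.5 [445.6 292.9] [ 41.5 234.1] 30.7 [1.022 0.006]
scene white 1326.5 [290.5  98.5] [35. 53.] 90.0 [0.524 0.265]
scene white 257.0 [493.   97.3] [ 7.5 57.1] 33.7 [0.905 0.543]
scene white 128.0 [415.8  79.9] [16.5 10.7] 26.6 [0.732 0.498]
scene white 113.5 [424.4  69.9] [15.8  9.8] 18.4 [0.732 0.545]
scene white 105.5 [432.5  60.5] [ 9. 15.] 90.0 [0.733 0.592]
scene white 103.0 [440.5  50.5] [ 9. 15.] 90.0 [0.732 0.642]
```

View pics/crop1.png

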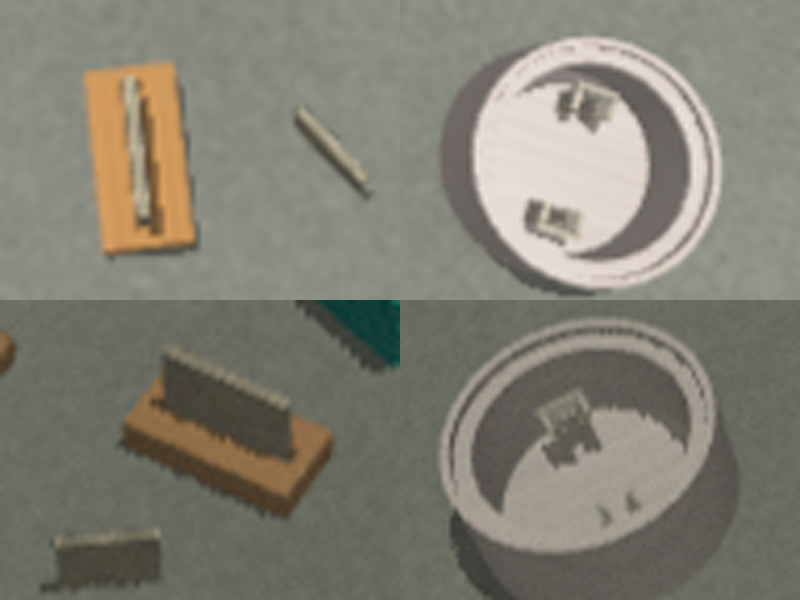

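The crop confirms it: the grey slab stands in the wooden stand, about 60 mm long, and the loose grey piece at (286,205) is smaller. The tin's guides run along image vertical with a small yaw. I'm moving the wrist camera over the slab.

>>> arm_command --rows '[[[0,0,1.7],[2.34,-2.92,0],9.4],[[0,0,1.7],[2.34,-2.92,0],9.4],[[0,0,1.7],[2.34,-2.92,0],9.4],[[0,0,1.7],[2.34,-2.92,0],9.4],[[0,0,1.7],[2.34,-2.92,0],9.4],[[0,0,1.7],[2.34,-2.92,0],9.4],[[0,0,1.7],[2.34,-2.92,0],9.4],[[0,0,1.7],[2.34,-2.92,0],9.4],[[0,0,1.7],[2.34,-2.92,0],9.4],[[0,0,1.7],[2.34,-2.92,0],9.4],[[0,0,1.7],[2.34,-2.92,0],9.4],[[0,0,1.7],[2.34,-2.92,0],9.4],[[0,0,1.7],[2.34,-2.92,0],9.4],[[0,0,1.7],[2.34,-2.92,0],9.4],[[0,0,1.7],[2.34,-2.92,0],9.4],[[0,0,1.7],[2.34,-2.92,0],9.4],[[0,0,1.2],[2.34,-2.92,0],9.4],[[0,0,0],[0,0,0],9.4]]'

```text
t: 2.05
eef_pos: [0.6191, 0.0312, 0.205]
orientation: [[-0.995, -0.1, 0.001], [-0.1, 0.995, -0.002], [-0.001, -0.002, -1.0]]
ft_force: [-0.6, 0.0, 0.1]
finger_gap: 0.094
grasp_force: 0.0
```

Run:
```python
from h import *
import pickle
w=cam('wrist'); pickle.dump(w,open('w1.pkl','wb'))
i=w['img']; p=proj(w,[[.617,.034,.03]])[0]; print(p,w['o'],sensors.observe()['eef_pos'])
x,y=int(p[0])-80,int(p[1])-60; print(x,y)
save('w1',cv2.resize(i[max(y,0):y+120,x:x+160],None,fx=5,fy=5,interpolation=cv2.INTER_CUBIC))
```

```text
[258.10066393 171.07482091] [0.53559364 0.02355655 0.38360613] [0.61760207 0.03333883 0.20484701]
178 111
```

View pics/w1.png

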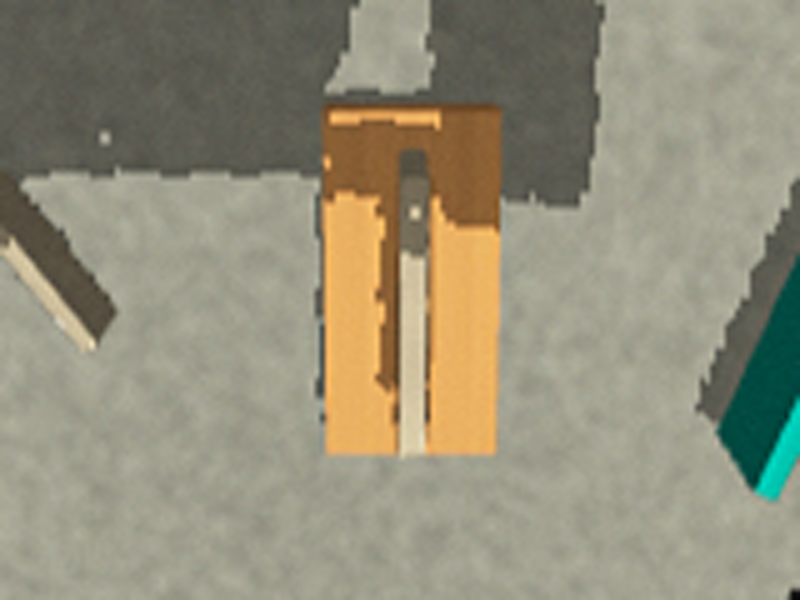

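The wrist view shows the slab's grey top edge from (260.8,141) to (260.8,202), parallel to the image's vertical, so the gripper yaw already matches. The brown stand lies around it.

Run:
```python
from h import *
import pickle
w=pickle.load(open('w1.pkl','rb')); st=sensors.observe(); R=st['orientation'];e=st['eef_pos'];t=cam('top')
s=cam('scene')
for a,b in(((260.8,141),(246,190.5)),((260.8,202),(249,219.2))): print(tri([(w,a),(t,b)]).round(4))
P=plane(w,[(260.8,141),(260.8,202)],.05); print(P.round(4)); m=P.mean(0)
Q=plane(w,[(178+65,133+111-112+0),(178+65,202),(178+99.4,202),(178+99.8,132)],.016);print(Q.round(4),Q.mean(0))
print('e',e.round(4),'delta in tool',(R.T@(m-e)).round(4),'world',(m-e).round(4))
d=P[0]-P[1];print('len',np.linalg.norm(d),'slab yaw',np.degrees(np.arctan2(d[1],d[0])),'tool x yaw',np.degrees(np.arctan2(R[1,0],R[0,0])))
print('scene ends', proj(s,P))
```

```text
[ 0.3643 -0.0148  1.6418]
[0.5599 0.0253 0.3106]
[[0.5811 0.033  0.05  ]
 [0.6458 0.0397 0.05  ]]
[[0.5778 0.0133 0.016 ]
 [0.6591 0.0205 0.016 ]
 [0.6551 0.0608 0.016 ]
 [0.574  0.0516 0.016 ]] [0.61650426 0.03655451 0.016     ]
e [0.6176 0.0333 0.2048] delta in tool [0.0037 0.0034 0.1548] world [-0.0042  0.003  -0.1548]
len 0.06503052295223065 slab yaw -174.05561571234983 tool x yaw -174.18661447284248
scene ends [[250.15986156 172.87652929]
 [277.27002895 184.84778889]]
```

Run:
```python
from h import *
import pickle
w=pickle.load(open('w1.pkl','rb')); t=cam('top');s=cam('scene')
print(tri([(w,(260.8,202)),(t,(246,190.5)),(s,(278,185.4))]).round(4), tri([(w,(260.8,202)),(s,(278,185.4))]).round(4),tri([(t,(249,219.2)),(s,(252.8,175))]).round(4))
# tin: wall top ring / lid, from top & scene: light masks
for n,c in(('top',t),('scene',s)):
  g=cv2.cvtColor(c['img'],cv2.COLOR_RGB2HSV); m=cv2.inRange(g,(0,0,150 if n=='top' else 130),(180,25,255))
  m[:, :]=m
  p=proj(c,[[.515,-.26,.06],[.51,.27,.018]]).round(0).astype(int)
  for (x,y),z in zip(p,(.06,.018)):
    k=np.zeros_like(m);cv2.circle(k,(int(x),int(y)),46,255,-1);mm=m&k
    cs=cv2.findContours(mm,cv2.RETR_EXTERNAL,cv2.CHAIN_APPROX_NONE)[0]; q=max(cs,key=cv2.contourArea)
    h=cv2.convexHull(q); 
    P=plane(c,h[:,0],z)[:,:2]; cc,r=cv2.minEnclosingCircle(P.astype(np.float32))
    print(n,(x,y),cv2.contourArea(q),cc,r, cv2.fitEllipse(h))
```

```text
[0.6464 0.0385 0.0492] [0.6467 0.0402 0.0481] [0.5863 0.0318 0.0473]
top (np.int64(392), np.int64(251)) 6494.0 (0.5154746174812317, -0.26006513833999634) 0.09545942395925522 ((392.0, 251.0), (91.75926208496094, 91.75926208496094), 0.0)
top (np.int64(138), np.int64(257)) 1368.5 (0.5034888386726379, 0.22311052680015564) 0.08386106789112091 ((165.09872436523438, 261.52880859375), (34.6800537109375, 76.2467269897461), 9.920271873474121)
scene (np.int64(124), np.int64(252)) 1.5 (0.4515395164489746, -0.2358556091785431) 0.005008280742913485 ((110.94025421142578, 226.0), (1.414627194404602, 6.072525501251221), 74.52603149414062)Traceback (most recent call last):
  File "<stdin>", line 15, in <module>
cv2.error: OpenCV(4.12.0) /io/opencv/modules/imgproc/src/shapedescr.cpp:361: error: (-201:Incorrect size of input array) There should be at least 5 points to fit the ellipse in function 'fitEllipseNoDirect'
```

The slab's top measures 49 mm high, centred at (0.616, 0.036) with its yaw aligned to the tool. Descending.

>>> arm_command --rows '[[[0,0,0],[-0.1,0.3,-1.7],5],[[0,0,0],[0,0,-2],5],[[0,0,0],[0,0,-2],5],[[0,0,0],[0,0,-2],5],[[0,0,0],[0,0,-2],5],[[0,0,0],[0,0,-2],5],[[0,0,0],[0,0,-2],5],[[0,0,0],[0,0,-1.5],5],[[0,0,0],[0,0,-1.5],5],[[0,0,0],[0,0,-1],5],[[0,0,0],[0,0,-0.5],5],[[0,0,0],[0,0,0],5],[[0,0,0],[0,0,0],3],[[0,0,0],[0,0,0],1.5],[[0,0,0],[0,0,0],0.8],[[0,0,0],[0,0,0],0.3],[[0,0,0],[0,0,0],0],[[0,0,0],[0,0,0],0],[[0,0,0],[0,0,0],0]]'

```text
t: 4.2
eef_pos: [0.616, 0.0371, 0.0234]
orientation: [[-0.994, -0.105, 0.0], [-0.105, 0.994, -0.002], [-0.0, -0.002, -1.0]]
ft_force: [0.1, -3.4, -0.6]
finger_gap: 0.0059
grasp_force: 30.0
```

>>> arm_command --rows '[[[0,0,0],[0,0,0.5],0],[[0,0,0],[0,0,1],0],[[0,0,0],[0,0,1.5],0],[[0,0,0],[0,0,2.5],0],[[0,0,0],[0,0,2.5],0],[[0,0,0],[0,0,3],0],[[0,0,-1.5],[-0.5,-1.5,3],0],[[0,0,-2],[-1,-3,3],0],[[0,0,-2],[-1,-3,1],0],[[0,0,-2],[-1,-3,0],0],[[0,0,-2],[-1,-3,0],0],[[0,0,-2],[-1,-3,0],0],[[0,0,-2],[-1,-3,0],0],[[0,0,-2],[-1,-3,0],0],[[0,0,-2],[-1,-3,0],0],[[0,0,-2],[-1,-3,0],0],[[0,0,-1.5],[-0.6,-2,0],0],[[0,0,0],[0,-1,0],0],[[0,0,0],[0,0,0],0],[[0,0,0],[0,0,0],0]]'

```text
t: 6.2
eef_pos: [0.5154, -0.2757, 0.204]
orientation: [[-0.966, 0.258, 0.001], [0.258, 0.966, 0.001], [-0.001, 0.001, -1.0]]
ft_force: [0.5, 0.7, -0.1]
finger_gap: 0.0056
grasp_force: 30.0
```

Run:
```python
from h import *
import pickle
w=cam('wrist'); pickle.dump(w,open('w2.pkl','wb')); st=sensors.observe(); print(st['eef_pos'],st['finger_gap'],st['grasp_force'])
p=proj(w,[[.515,-.26,.06]])[0];print(p)
save('w2',cv2.resize(w['img'][90:350,120:400],None,fx=2.2,fy=2.2,interpolation=cv2.INTER_CUBIC))
```

```text
[ 0.51538258 -0.27542391  0.20375223] 0.005700086536608952 29.98535245656967
[269.83579579 175.70005525]
```

View pics/w2.png

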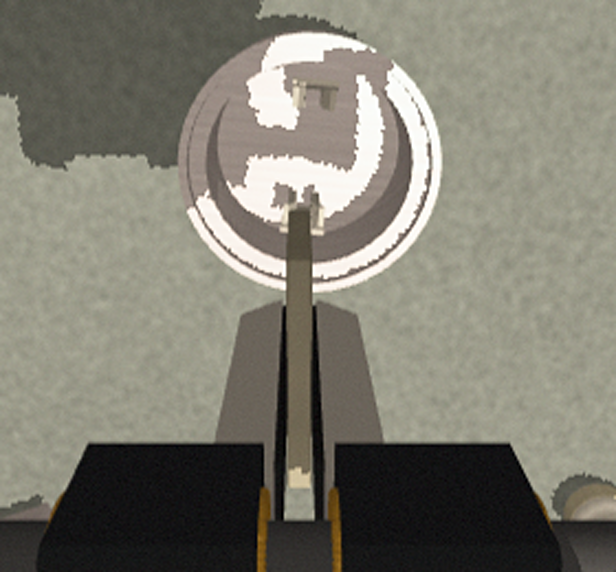

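The wrist view shows the tin rim centred at about (260.7,163.4) in full-image pixels. The guides are at about (263,133) and (257,183), and the held slab points down the picture. I need one enlargement to read the guide edges.

Run:
```python
from h import *
import pickle
w=pickle.load(open('w2.pkl','rb'))
save('w3',cv2.resize(w['img'][95:230,195:325],(780,600) and None,fx=4.4,fy=4.4,interpolation=cv2.INTER_CUBIC))
# predicted rim check points
for c in((.515,-.26),):
  a=np.radians(np.arange(0,360,90)); print(proj(w,np.c_[c[0]+.06*np.cos(a),c[1]+.06*np.sin(a),.06+0*a]).round(1))
```

```text
[[283.8 228.9]
 [328.2 160.5]
 [254.4 116.9]
 [213.  190.5]]
```

View pics/w3.png

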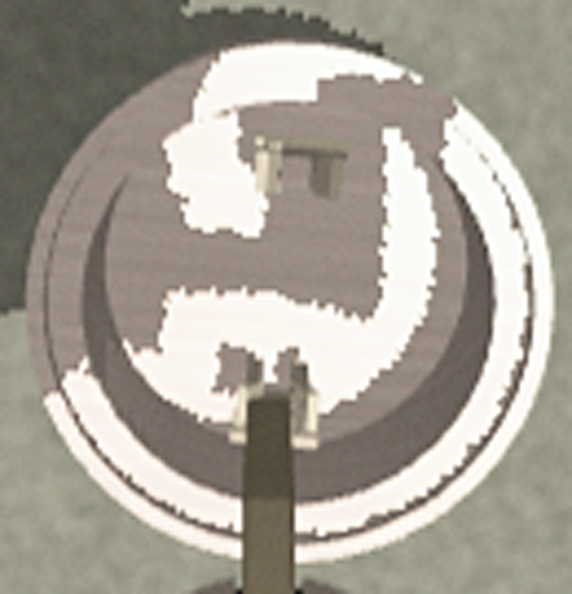

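The crop shows the guide backs at (257,140)–(347,148) and (232,440)–(318,445). The rim extremes are x 27 and 553, y 42 and 562, all in crop pixels. I'll work these out.

Run:
```python
from h import *
import pickle
from scipy.optimize import least_squares
w=pickle.load(open('w2.pkl','rb'));t=cam('top');st=sensors.observe();e=st['eef_pos'];R=st['orientation']
f=lambda l:np.array(l,float)/4.4+[195,95]
P=plane(w,f([(27,290),(553,290),(285,42),(290,562),(46,395),(100,480),(450,100)]),.06)
s=least_squares(lambda v:np.hypot(P[:,0]-v[0],P[:,1]-v[1])-v[2],[.515,-.26,.06]);print('rim',s.x.round(4),s.fun.round(4))
tc=(397.0,257.1); print('top centre at .06',plane(t,tc,.06).round(4) if 0 else plane(t,[tc],.06).round(4), 'tri',tri([(w,f([(290,302)])[0]),(t,tc)]).round(4))
G=plane(w,f([(257,140),(347,148),(232,440),(318,445)]),.04);print(G.round(4))
a=(G[0]+G[1])/2;b=(G[2]+G[3])/2;print('mid',((a+b)/2).round(4),np.linalg.norm(a-b))
d=b-a;print('slot yaw',np.degrees(np.arctan2(d[1],d[0])),[np.degrees(np.arctan2(*(G[j]-G[i])[[1,0]])) for i,j in((0,2),(1,3))],'tool',np.degrees(np.arctan2(-R[1,0],-R[0,0])),e.round(4))
```

```text
rim [ 0.5038 -0.2663  0.0597] [ 0.0002  0.      0.0005  0.0004 -0.0003 -0.0002 -0.0005]
top centre at .06 [[ 0.5022 -0.2683  0.06  ]] tri [ 0.5012 -0.2662  0.0634]
[[ 0.4656 -0.2639  0.04  ]
 [ 0.4728 -0.2441  0.04  ]
 [ 0.5347 -0.289   0.04  ]
 [ 0.5415 -0.2688  0.04  ]]
mid [ 0.5037 -0.2665  0.04  ] 0.07324076990604847
slot yaw -19.84740799937844 [np.float64(-19.946280184376164), np.float64(-19.747775571412156)] tool -14.889900534556043 [ 0.5153 -0.2754  0.2037]
```

The tin centre is (0.504, -0.2665) by two methods, the rim height about 60 mm and the slot yaw -19.8°. I'm aligning above the slot.

>>> arm_command --rows '[[[0,0,-1.6],[-0.4,0.3,0],0],[[0,0,-1.7],[-0.4,0.3,0],0],[[0,0,-1.6],[-0.4,0.3,-1],0],[[0,0,0],[0,0,-2],0],[[0,0,0],[0,0,-2],0],[[0,0,0],[0,0,-2],0],[[0,0,0],[0,0,-2],0],[[0,0,0],[0,0,-1.5],0],[[0,0,0],[0,0,-1.5],0],[[0,0,0],[0,0,-1],0],[[0,0,0],[0,0,0],0],[[0,0,0],[0,0,0],0]]'

```text
t: 7.5
eef_pos: [0.5031, -0.2679, 0.0737]
orientation: [[-0.94, 0.34, 0.0], [0.34, 0.94, -0.0], [-0.0, -0.0, -1.0]]
ft_force: [0.2, -0.6, -1.6]
finger_gap: 0.0059
grasp_force: 30.0
```

Run:
```python
from h import *
st=sensors.observe();R=st['orientation'];e=st['eef_pos'];print(e.round(4),np.degrees(np.arctan2(-R[1,0],-R[0,0])))
w=cam('wrist');t=cam('top');s=cam('scene')
a=cv2.resize(w['img'][40:340,100:400],(400,400),interpolation=cv2.INTER_CUBIC)
b=cv2.resize(s['img'][170:290,60:180],(400,400),interpolation=cv2.INTER_CUBIC)
save('w4',np.hstack([a,b]))
```

```text
[ 0.5031 -0.2679  0.0737] -19.896411341356174
```

View pics/w4.png

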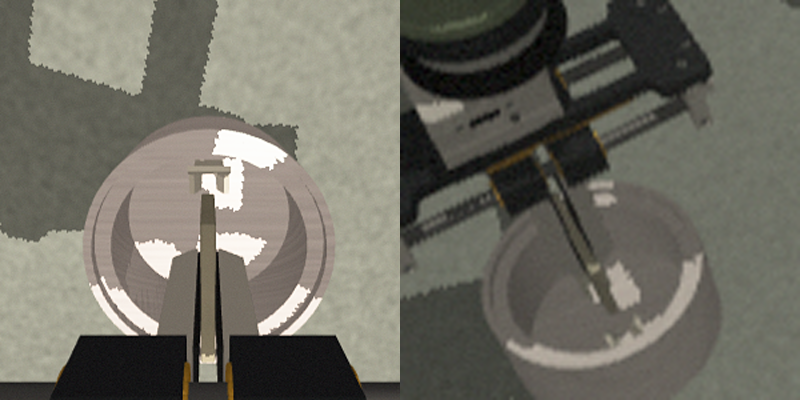

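The wrist view shows the slab (x≈208) lined up with the slot in the near guide (x≈209), so the alignment is good. Lowering slowly.

>>> arm_command --rows '[[[0,0,0],[0.05,0.1,0],0],[[0,0,0],[0,0,-0.5],0],[[0,0,0],[0,0,-0.5],0],[[0,0,0],[0,0,-0.5],0],[[0,0,0],[0,0,-0.5],0],[[0,0,0],[0,0,-0.5],0],[[0,0,0],[0,0,-0.5],0],[[0,0,0],[0,0,0],0]]'

```text
t: 8.45
eef_pos: [0.5026, -0.2663, 0.0423]
orientation: [[-0.94, 0.34, -0.002], [0.34, 0.94, 0.001], [0.002, 0.001, -1.0]]
ft_force: [-1.0, -0.1, -1.2]
finger_gap: 0.0056
grasp_force: 30.0
```

>>> arm_command --rows '[[[0,0,0],[0,0,-0.5],0],[[0,0,0],[0,0,-0.5],0],[[0,0,0],[0,0,-0.4],0],[[0,0,0],[0,0,-0.3],0],[[0,0,0],[0,0,-0.2],0],[[0,0,0],[0,0,-0.1],0],[[0,0,0],[0,0,0],0]]'

```text
t: 9.15
eef_pos: [0.5033, -0.2668, 0.0234]
orientation: [[-0.94, 0.34, -0.0], [0.34, 0.94, 0.0], [0.0, 0.0, -1.0]]
ft_force: [-0.5, 0.7, -1.3]
finger_gap: 0.0062
grasp_force: 30.0
```

>>> arm_command --rows '[[[0,0,0],[0,0,-0.1],0],[[0,0,0],[0,0,-0.1],0],[[0,0,0],[0,0,-0.05],0],[[0,0,0],[0,0,0],0]]'

```text
t: 9.55
eef_pos: [0.5035, -0.2669, 0.0213]
orientation: [[-0.94, 0.34, 0.0], [0.34, 0.94, -0.0], [-0.0, -0.0, -1.0]]
ft_force: [-0.1, 0.2, 1.6]
finger_gap: 0.0061
grasp_force: 30.0
```

It has reached the floor: TCP height 21.3 mm matches, with a light contact force. Releasing and rising.

>>> arm_command --rows '[[[0,0,0],[0,0,0],1],[[0,0,0],[0,0,0],1.8],[[0,0,0],[0,0,0],2.4],[[0,0,0],[0,0,0],2.4],[[0,0,0],[0,0,1],2.4],[[0,0,0],[0,0,2],2.4],[[0,0,0],[0,0,3],2.4],[[0,0,0],[0,0,3],2.4],[[0,0,0],[0,0,3],4],[[0,0,0],[0,0,3],4],[[0,0,0],[0,0,3],5],[[0,0,0],[0,0,0],5],[[0,0,0],[0,0,0],5]]'

```text
t: 10.85
eef_pos: [0.5037, -0.267, 0.2019]
orientation: [[-0.94, 0.34, 0.002], [0.34, 0.94, -0.001], [-0.002, -0.001, -1.0]]
ft_force: [-1.1, -0.3, 0.1]
finger_gap: 0.0498
grasp_force: 0.0
```

Run:
```python
from h import *
import pickle
w=cam('wrist');t=cam('top');s=cam('scene');print(sensors.observe()['eef_pos'])
p=proj(w,[[.5037,-.2665,.05]])[0].astype(int);print(p)
a=cv2.resize(w['img'][p[1]-50:p[1]+50,p[0]-50:p[0]+50],(400,400),interpolation=cv2.INTER_CUBIC)
q=proj(s,[[.5037,-.2665,.03]])[0].astype(int)
b=cv2.resize(s['img'][q[1]-35:q[1]+35,q[0]-35:q[0]+35],(400,400),interpolation=cv2.INTER_CUBIC);print(q)
save('w5',np.hstack([a,b])); pickle.dump((t,s),open('ts.pkl','wb'))
yw=np.radians(-19.8);u=np.array([np.cos(yw),np.sin(yw),0])
for z in(.048,.052): print(z,[((proj(s,np.array([.5037,-.2665,z])+k*.03*u)[0]-q+35)*400/70).round(0) for k in(1,-1)],[((proj(w,np.array([.5037,-.2665,z])+k*.03*u)[0]-p+50)*4).round(0) for k in(1,-1)])
```

```text
[ 0.50222824 -0.26595358  0.19898036]
[255 177]
[121 259]
0.048 [array([227., 240.]), array([153., 109.])] [array([203., 310.]), array([202.,  86.])]
0.052 [array([224., 234.]), array([150., 102.])] [array([203., 315.]), array([202.,  89.])]
```

View pics/w5.png

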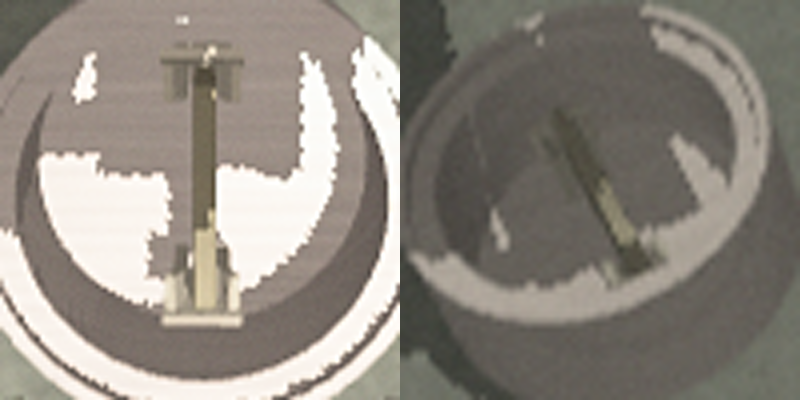

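The slab stands upright in both guides; its top ends are where a fully home slab would project. Next, the lids.

Run:
```python
from h import *
import pickle
t,s=pickle.load(open('ts.pkl','rb'))
print(plane(t,[(121.5,265)],.018).round(4))
g=cv2.cvtColor(t['img'],cv2.COLOR_RGB2HSV)
m=cv2.inRange(g,(0,0,165),(180,40,255));m[:, 160:]=0;m[:230]=0;m[300:]=0
q=max(cv2.findContours(m,0,cv2.CHAIN_APPROX_NONE)[0],key=cv2.contourArea);print(cv2.contourArea(q),cv2.fitEllipse(cv2.convexHull(q)),plane(t,[cv2.fitEllipse(q)[0]],.018).round(4))
for n,c,b in(('t',t,(90,230,155,300)),('s',s,(265,70,320,125))):
  v=cv2.cvtColor(c['img'],cv2.COLOR_RGB2GRAY);k=np.zeros_like(v);k[b[1]:b[3],b[0]:b[2]]=255
  kk=((v<45)*k).astype(np.uint8)
  for c2 in cv2.findContours(kk,0,2)[0]:
    if cv2.contourArea(c2)>8: print(n,cv2.contourArea(c2),cv2.boundingRect(c2))
```

```text
[[0.4939 0.3041 0.018 ]]
3122.0 ((120.33564758300781, 264.59765625), (61.836769104003906, 65.73310852050781), 36.98509216308594) [[0.4948 0.3067 0.018 ]]
t 82.0 (107, 261, 15, 8)
s 74.0 (288, 79, 7, 15)
```

>>> arm_command --rows '[[[0,0,0],[0,2,1],5],[[0,0,0],[0,4,1],5],[[0,0,0],[0,4,0],5],[[0,0,0],[0,4,0],5],[[0,0,0],[0,4,0],5],[[0,0,0],[0,4,0],5],[[0,0,0],[0,4,0],5],[[0,0,0],[0,4,0],5],[[0,0,0],[0,4,0],5],[[0,0,0],[0,4,0],5],[[0,0,0],[0,4,0],5],[[0,0,0],[0,4,0],5],[[0,0,0],[-0.5,4,0],5],[[0,0,0],[-0.5,4,0],5],[[0,0,0],[0,3,0],5],[[0,0,0],[0,0,0],5],[[0,0,0],[0,0,0],5]]'

```text
t: 12.7
eef_pos: [0.492, 0.3039, 0.2203]
orientation: [[-0.941, 0.338, -0.002], [0.338, 0.941, -0.001], [0.001, -0.002, -1.0]]
ft_force: [-0.8, -0.6, -0.8]
finger_gap: 0.0502
grasp_force: 0.0
```

Run:
```python
from h import *
import pickle
w=cam('wrist'); st=sensors.observe(); e=st['eef_pos'];R=st['orientation'];print(e.round(4)); pickle.dump((w,e,R),open('w6.pkl','wb'))
save('w6',cv2.resize(w['img'][60:330,120:400],None,fx=2.1,fy=2.1,interpolation=cv2.INTER_CUBIC))
```

```text
[0.4924 0.303  0.2204]
```

View pics/w6.png

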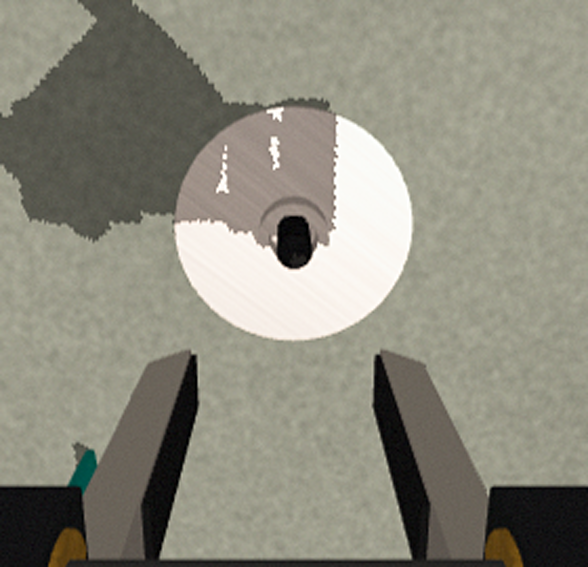

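The wrist view shows the outer lid's plate centred at about (294,223) and the black knob at (294,242), both in crop pixels, midway between the fingers sideways.

Run:
```python
from h import *
import pickle
w,e,R=pickle.load(open('w6.pkl','rb'));t,s=pickle.load(open('ts.pkl','rb'))
v=cv2.cvtColor(w['img'],cv2.COLOR_RGB2GRAY);k=(v<40).astype(np.uint8)*255;k[:150]=0;k[195:]=0;k[:,240:285]|=0;k[:,:235]=0;k[:,285:]=0
c=max(cv2.findContours(k,0,1)[0],key=cv2.contourArea);b=cv2.boundingRect(c);print(b)
r=b[2]/2; kt=(b[0]+r-.5,b[1]+b[3]-.5-r*.95);print(kt)
f=lambda x,y:np.array([x/2.1+120,y/2.1+60])
P=plane(w,[f(175,224),f(413,224),f(294,105),f(294,341)],.018)
pc=(P[0]+P[1])/2;print('plate',P.round(4),pc.round(4),((P[2]+P[3])/2).round(4),np.linalg.norm(P[0]-P[1]),np.linalg.norm(P[2]-P[3]))
print('knob@.072',plane(w,[kt],.072).round(4))
print('tri wrist+scene+top',tri([(w,kt),(s,(291.5,81.5)),(t,(110.5,265))]).round(4),tri([(w,kt),(s,(291.5,81.5))]).round(4))
print('e',e.round(4))
```

```text
(252, 163, 16, 24)
(259.5, 178.9)
plate [[0.4698 0.2465 0.018 ]
 [0.5152 0.3725 0.018 ]
 [0.4312 0.3313 0.018 ]
 [0.559  0.2858 0.018 ]] [0.4925 0.3095 0.018 ] [0.4951 0.3086 0.018 ] 0.13393148698099153 0.13568207118346498
knob@.072 [[0.4932 0.3081 0.072 ]]
tri wrist+scene+top [0.4953 0.3081 0.068 ] [0.4951 0.3086 0.0683]
e [0.4924 0.303  0.2204]
```

>>> arm_command --rows '[[[0,0,0],[0.2,0.4,-2],5],[[0,0,0],[0,0,-3],5],[[0,0,0],[0,0,-3],5],[[0,0,0],[0,0,-3],5],[[0,0,0],[0,0,-2.5],5],[[0,0,0],[0,0,-2],5],[[0,0,0],[0,0,-1.2],5],[[0,0,0],[0,0,-0.6],5],[[0,0,0],[0,0,0],4],[[0,0,0],[0,0,0],3],[[0,0,0],[0,0,0],2],[[0,0,0],[0,0,0],1.6],[[0,0,0],[0,0,0],1],[[0,0,0],[0,0,0],0.5],[[0,0,0],[0,0,0],0],[[0,0,0],[0,0,0],0]]'

```text
t: 14.35
eef_pos: [0.4959, 0.3074, 0.0489]
orientation: [[-0.94, 0.34, 0.001], [0.34, 0.94, 0.0], [-0.001, 0.001, -1.0]]
ft_force: [-1.3, -0.7, 6.0]
finger_gap: 0.0174
grasp_force: 30.0
```

>>> arm_command --rows '[[[0,0,0],[0,0,0.3],0],[[0,0,0],[0,0,0.5],0],[[0,0,0],[0,0,1],0],[[0,0,0],[0,0,1.5],0],[[0,0,0],[0,0,2],0],[[0,0,0],[0,0,2],0],[[0,0,0],[0,0,1.5],0],[[0,0,0],[0,0,0.5],0],[[0,0,0],[0,0,0],0],[[0,0,0],[0,0,0],0]]'

```text
t: 15.35
eef_pos: [0.4947, 0.307, 0.1402]
orientation: [[-0.94, 0.34, -0.001], [0.34, 0.94, -0.001], [0.001, -0.001, -1.0]]
ft_force: [-0.3, -0.9, -3.4]
finger_gap: 0.0172
grasp_force: 30.0
```

Run:
```python
from h import *
import pickle
st=sensors.observe();e=st['eef_pos'];print(e.round(4),st['ft_force'],st['finger_gap'])
t=cam('top');s=cam('scene');w=cam('wrist');pickle.dump((t,s,w,e),open('c7.pkl','wb'))
p=proj(s,[[.495,.308,.11]])[0].astype(int);q=[300,300]
a=cv2.resize(s['img'][max(p[1]-50,0):max(p[1]-50,0)+100,p[0]-50:p[0]+50],(400,400),interpolation=cv2.INTER_CUBIC)
b=cv2.resize(w['img'][0:384,64:448],(400,400),interpolation=cv2.INTER_AREA)
save('c7',np.hstack([a,b]))
```

```text
[0.4947 0.307  0.1402] [-0.27712887 -0.89915288 -3.41461249] 0.017195526539403427
```

View pics/c7.png

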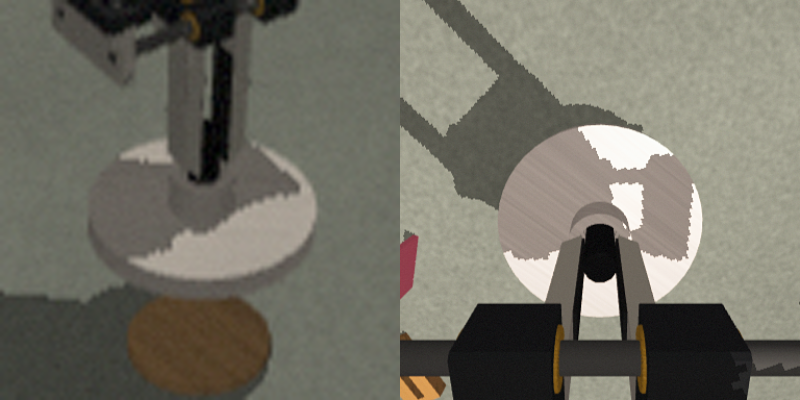

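Both lids hang level together from the knob, clear of the lid stand. I'll compute their centre relative to the tool from this same view: plate extremes x 98..303, y 125..317 in the right panel.

Run:
```python
from h import *
import pickle
from scipy.optimize import least_squares
t,s,w,e=pickle.load(open('c7.pkl','rb'))
hsv=cv2.cvtColor(w['img'],cv2.COLOR_RGB2LAB).astype(int)
# background is greenish: a channel <128 ; lid a>=128
m=((hsv[...,1]>=128)).astype(np.uint8)*255
m=cv2.medianBlur(m,5);m[300:]=0;m[:,:150]=0;m[:,365:]=0;m[:105]=0
c=max(cv2.findContours(m,0,1)[0],key=cv2.contourArea);h=c[:,0].astype(float)
h=h[(h[:,1]<255)];print(len(h),h.min(0),h.max(0))
z=.0180+.0913
P=plane(w,h,z)
fit=lambda P:least_squares(lambda v:np.hypot(P[:,0]-v[0],P[:,1]-v[1])-v[2],[.49,.3,.067],loss='soft_l1',f_scale=.0005)
f=fit(P);print(f.x.round(4),np.abs(f.fun).mean())
Q=plane(w,[(158.1,213),(354.9,213),(256,120),(256,304.3)],z);g=fit(Q);print(g.x.round(4),g.fun.round(4),'e',e.round(4))
```

```text
370 [158. 118.] [353. 254.]
[0.4923 0.3078 0.0662] 0.0006415399559610356
[0.4932 0.3084 0.0667] [ 0.      0.     -0.0001 -0.    ] e [0.4947 0.307  0.1402]
```

>>> arm_command --rows '[[[0,0,0],[0,-1,0],0],[[0,0,0],[0,-2,0],0],[[0,0,0],[0,-3,0],0],[[0,0,0],[0,-3.7,0],0],[[0,0,0],[0,-3.7,0],0],[[0,0,0],[0.1,-3.7,0],0],[[0,0,0],[0.1,-3.7,0],0],[[0,0,0],[0.1,-3.7,0],0],[[0,0,0],[0.1,-3.7,0],0],[[0,0,0],[0.1,-3.7,0],0],[[0,0,0],[0.1,-3.7,0],0],[[0,0,0],[0.1,-3.7,0],0],[[0,0,0],[0.1,-3.7,0],0],[[0,0,0],[0.1,-3.7,0],0],[[0,0,0],[0.1,-3.7,0],0],[[0,0,0],[0,-3,0],0],[[0,0,0],[0,-2,0],0],[[0,0,0],[0,-1.4,0],0],[[0,0,0],[0,-0.6,0],0],[[0,0,0],[0,0,0],0]]'

```text
t: 17.5
eef_pos: [0.505, -0.267, 0.1407]
orientation: [[-0.94, 0.341, -0.0], [0.341, 0.94, 0.001], [0.001, 0.0, -1.0]]
ft_force: [0.2, 0.9, -3.9]
finger_gap: 0.0175
grasp_force: 30.0
```

>>> arm_command --rows '[[[0,0,0],[0,0,0],0],[[0,0,0],[0,0,-1],0],[[0,0,0],[0,0,-1],0],[[0,0,0],[0,0,-0.5],0],[[0,0,0],[0,0,0],0],[[0,0,0],[0,0,0],0]]'

```text
t: 18.1
eef_pos: [0.5052, -0.2664, 0.1155]
orientation: [[-0.94, 0.34, -0.001], [0.34, 0.94, 0.0], [0.001, 0.0, -1.0]]
ft_force: [-1.2, -0.7, -3.3]
finger_gap: 0.0175
grasp_force: 30.0
```

>>> arm_command --rows '[[[0,0,0],[0,0,-0.5],0],[[0,0,0],[0,0,-0.5],0],[[0,0,0],[0,0,-0.4],0],[[0,0,0],[0,0,-0.2],0],[[0,0,0],[0,0,-0.2],0],[[0,0,0],[0,0,-0.1],0],[[0,0,0],[0,0,0],0]]'

```text
t: 18.8
eef_pos: [0.5053, -0.2667, 0.0968]
orientation: [[-0.94, 0.34, -0.0], [0.34, 0.94, 0.0], [0.0, 0.0, -1.0]]
ft_force: [-0.5, 1.2, -3.6]
finger_gap: 0.0174
grasp_force: 30.0
```

>>> arm_command --rows '[[[0,0,0],[0,0,-0.1],0],[[0,0,0],[0,0,-0.1],0],[[0,0,0],[0,0,0],0]]'

```text
t: 19.1
eef_pos: [0.5053, -0.2667, 0.0948]
orientation: [[-0.94, 0.34, -0.0], [0.34, 0.94, 0.0], [0.0, 0.0, -1.0]]
ft_force: [0.3, -0.3, -4.4]
finger_gap: 0.0177
grasp_force: 30.0
```

No contact yet at 94.8 mm, so the disc is entering the mouth. Continuing in small steps.

>>> arm_command --rows '[[[0,0,0],[0,0,-0.1],0],[[0,0,0],[0,0,-0.1],0],[[0,0,0],[0,0,0],0]]'

```text
t: 19.4
eef_pos: [0.5055, -0.2669, 0.0931]
orientation: [[-0.94, 0.34, 0.0], [0.34, 0.94, -0.0], [-0.0, -0.0, -1.0]]
ft_force: [-0.5, 0.0, -1.2]
finger_gap: 0.0171
grasp_force: 30.0
```

>>> arm_command --rows '[[[0,0,0],[0,0,-0.1],0],[[0,0,0],[0,0,0],0]]'

```text
t: 19.6
eef_pos: [0.5057, -0.267, 0.0929]
orientation: [[-0.94, 0.34, 0.001], [0.34, 0.94, -0.001], [-0.001, -0.0, -1.0]]
ft_force: [-1.3, 1.0, 3.5]
finger_gap: 0.0172
grasp_force: 30.0
```

>>> arm_command --rows '[[[0,0,0],[0,0,-0.05],0],[[0,0,0],[0,0,0],0],[[0,0,0],[0,0,0],0]]'

```text
t: 19.9
eef_pos: [0.5057, -0.267, 0.0929]
orientation: [[-0.94, 0.34, 0.001], [0.34, 0.94, -0.001], [-0.001, -0.0, -1.0]]
ft_force: [-3.1, 1.5, 6.8]
finger_gap: 0.0168
grasp_force: 30.0
```

It is seated: the TCP stopped at 92.9 mm, exactly 44 mm above its loaded height on the stand, and lateral force is small. Relieving the load, releasing and rising to re-measure.

>>> arm_command --rows '[[[0,0,0],[0,0,0.1],0],[[0,0,0],[0,0,0],1.5],[[0,0,0],[0,0,0],2.5],[[0,0,0],[0,0,0],3.5],[[0,0,0],[0,0,0],4.5],[[0,0,0],[0,0,1],5.5],[[0,0,0],[0,0,2],5.5],[[0,0,0],[0,0,3],5.5],[[0,0,0],[0,0,3],5.5],[[0,0,0],[0,0,2],5.5],[[0,0,0],[0,0,1],5.5],[[0,0,0],[0,0,0],5.5],[[0,0,0],[0,0,0],5.5]]'

```text
t: 21.2
eef_pos: [0.5049, -0.2664, 0.2116]
orientation: [[-0.94, 0.34, -0.001], [0.34, 0.94, 0.001], [0.001, 0.0, -1.0]]
ft_force: [0.6, -0.9, -0.1]
finger_gap: 0.0549
grasp_force: 0.0
```

```bash
cat > lid.py <<'E'
from h import *
from scipy.optimize import least_squares
def circ(w,m,z,r0,cut):
    c=max(cv2.findContours(m,0,1)[0],key=cv2.contourArea)[:,0].astype(float); c=c[cut(c)]
    P=plane(w,c,z); f=least_squares(lambda v:np.hypot(P[:,0]-v[0],P[:,1]-v[1])-v[2],[*P.mean(0)[:2],r0],loss='soft_l1',f_scale=.0005)
    return f.x.round(4),len(c),np.abs(f.fun).mean().round(5),c.min(0),c.max(0)
w=cam('wrist');st=sensors.observe();e=st['eef_pos'];R=st['orientation'];print(e.round(4))
a=cv2.cvtColor(w['img'],cv2.COLOR_RGB2LAB)[...,1]
m=cv2.medianBlur((a>=128).astype(np.uint8)*255,5);p=proj(w,[[*e[:2],.063]])[0];k=np.zeros_like(m);cv2.circle(k,tuple(int(x) for x in p),115,255,-1);m&=k
for z in(.063,.069):
  x,*r=circ(w,m,z,.067,lambda c:c[:,1]<235);print('z',z,x,r,'rel tool',(R.T@(np.r_[x[:2],0]-np.r_[e[:2],0])).round(4))
g=cv2.cvtColor(w['img'],cv2.COLOR_RGB2GRAY);q=proj(w,[[*e[:2],.1]])[0].astype(int)
k=((g<40)*255).astype(np.uint8);b=np.zeros_like(k);b[q[1]-45:q[1]+45,q[0]-22:q[0]+22]=255;k&=b
c=max(cv2.findContours(k,0,1)[0],key=cv2.contourArea);bb=cv2.boundingRect(c);kt=(bb[0]+bb[2]/2-.5,bb[1]+bb[3]-.5-bb[2]/2*.95)
K=plane(w,[kt],.116)[0];print('knob',bb,K.round(4),'rel tool',(R.T@(K-e)).round(4), 'px z via width',w['fx']*.018/bb[2])
import pickle;pickle.dump((w,e,R),open('w8.pkl','wb'))
E
python3 lid.py
```

```text
[ 0.5045 -0.2662  0.2109]
z 0.063 [ 0.5041 -0.2657  0.0665] [327, np.float64(0.00192), array([191., 111.]), array([320., 234.])] rel tool [0.0006 0.0003 0.    ]
z 0.069 [ 0.5027 -0.2652  0.0653] [327, np.float64(0.00189), array([191., 111.]), array([320., 234.])] rel tool [0.0021 0.0003 0.    ]
knob (246, 172, 19, 30) [ 0.5034 -0.2658  0.116 ] rel tool [ 0.0009 -0.0001  0.0949] px z via width 0.31161639328913315
```

The plate radius and centre (0.504, -0.266) fit the seated height, and the collar is centred between the fingers. Going down to the collar.

>>> arm_command --rows '[[[0,0,0],[0,0,-1],5.5],[[0,0,0],[0,0,-2.5],5.5],[[0,0,0],[0,0,-3],5.5],[[0,0,0],[0,0,-3],5.5],[[0,0,0],[0,0,-2],5.5],[[0,0,0],[0,0,-1.5],5.5],[[0,0,0],[0,0,-0.7],5.5],[[0,0,0],[0,0,-0.4],5.5],[[0,0,0],[0,0,0],5.5],[[0,0,0],[0,0,0],5.5]]'

```text
t: 22.25
eef_pos: [0.5061, -0.2673, 0.0725]
orientation: [[-0.94, 0.34, 0.002], [0.34, 0.94, -0.001], [-0.002, -0.001, -1.0]]
ft_force: [0.0, 0.4, 0.6]
finger_gap: 0.0553
grasp_force: 0.0
```

>>> arm_command --rows '[[[0,0,0],[0,0,-0.3],5.5],[[0,0,0],[0,0,-0.2],5.5],[[0,0,0],[0,0,0],5],[[0,0,0],[0,0,0],4.5],[[0,0,0],[0,0,0],4.2],[[0,0,0],[0,0,0],4],[[0,0,0],[0,0,0],3.9],[[0,0,0],[0,0,0],3.8],[[0,0,0],[0,0,0],3.7],[[0,0,0],[0,0,0],3.5],[[0,0,0],[0,0,0],3],[[0,0,0],[0,0,0],2],[[0,0,0],[0,0,0],2]]'

```text
t: 23.55
eef_pos: [0.5054, -0.2667, 0.0665]
orientation: [[-0.94, 0.34, 0.0], [0.34, 0.94, 0.0], [-0.0, 0.0, -1.0]]
ft_force: [0.4, 1.4, 1.7]
finger_gap: 0.0376
grasp_force: 30.0
```

The collar is gripped at 37.6 mm. Lifting slowly and straight.

>>> arm_command --rows '[[[0,0,0],[0,0,0.2],2],[[0,0,0],[0,0,0.3],2],[[0,0,0],[0,0,0.5],2],[[0,0,0],[0,0,0.5],2],[[0,0,0],[0,0,0],2],[[0,0,0],[0,0,0],2]]'

```text
t: 24.15
eef_pos: [0.5055, -0.267, 0.0819]
orientation: [[-0.94, 0.34, 0.001], [0.34, 0.94, -0.001], [-0.001, -0.0, -1.0]]
ft_force: [0.6, -0.2, -1.8]
finger_gap: 0.0378
grasp_force: 30.0
```

Only the outer lid's weight shows (-1.8 N). Continuing up to +105 mm.

>>> arm_command --rows '[[[0,0,0],[0,0,0.5],2],[[0,0,0],[0,0,0.7],2],[[0,0,0],[0,0,0.7],2],[[0,0,0],[0,0,0.7],2],[[0,0,0],[0,0,0.7],2],[[0,0,0],[0,0,0.7],2],[[0,0,0],[0,0,0.7],2],[[0,0,0],[0,0,0.7],2],[[0,0,0],[0,0,0.7],2],[[0,0,0],[0,0,0.7],2],[[0,0,0],[0,0,0.7],2],[[0,0,0],[0,0,0.7],2],[[0,0,0],[0,0,0.5],2],[[0,0,0],[0,0,0.3],2],[[0,0,0],[0,0,0],2],[[0,0,0],[0,0,0],2],[[0,0,0],[0,0,0],2],[[0,0,0],[0,0,0],2]]'

```text
t: 25.95
eef_pos: [0.5051, -0.2666, 0.171]
orientation: [[-0.94, 0.34, -0.001], [0.34, 0.94, 0.0], [0.001, 0.0, -1.0]]
ft_force: [0.0, 0.8, -0.9]
finger_gap: 0.0374
grasp_force: 30.0
```

Run:
```python
from h import *
st=sensors.observe();print(st['t'],st['eef_pos'].round(4),st['ft_force'].round(2),st['finger_gap'],np.abs(st['qd']).max())
s=cam('scene')
# between skirt and tin: knob (dark) and disc expected pixels in the scene view
for n,p in(('knob top',[.504,-.266,.116]),('knob mid',[.504,-.266,.09]),('knob foot',[.504,-.266,.062]),('disc near +x',[.54,-.29,.059]),('disc -y',[.52,-.306,.059]),('skirt low edge -y/+x',[.504+.055,-.266-.036,.155])):
  q=proj(s,[p])[0].round(0).astype(int);print(n,q,s['img'][q[1],q[0]])
q=proj(s,[.504,-.266,.09])[0].astype(int);g=cv2.cvtColor(s['img'],cv2.COLOR_RGB2GRAY)
print(g[q[1]-24:q[1]+36:3,q[0]-30:q[0]+32:3])
```

```text
25.95 [ 0.5051 -0.2666  0.171 ] [ 0.04  0.84 -0.86] 0.03742949447882801 0.16886495135621507
knob top [110 234] [172 163 152]
knob mid [114 242] [166 158 147]
knob foot [118 250] [90 85 79]
disc near +x [122 271] [103  97  91]
disc -y [108 271] [104  98  91]
skirt low edge -y/+x [111 252] [101  96  89]
[[ 85  84  42  92  94  97  90  93  86  85  79  95  96 161 159 161 161 161
  162 159  92]
 [ 85  88  86  77  93  94  92  96  90  87  96  97  96 159 162 163 164 165
  161 164  89]
 [102  86  86  42  92  95  95  95  93  98 130 163 166 165 163 164 161 163
  164 149  90]
 [ 99  97  97  95  98  96 129 162 131 162 164 164 163 164 165 167 166 167
  163  90  98]
 [ 97  97  95  96  97 160 160 162 161 161 160 163 163 162 161 163 161 161
  115  93 111]
 [100  97  98  97 131 164 167 163 163 165 165 160 163 162 164 163 163 150
   93 118 160]
 [ 99 135 161 162 161 163 164 161 162 163 162 165 162 161 159 161 148  95
   96 100 145]
 [134 164 164 162 162 164 161 163 159 161 160 160 160 162 163 144  95  97
  103  99 166]
 [163 161 159 160 159 160 158 162 161 158 161 161 159 160 114  99  98 101
   98  97 1
[... 283 characters left out ...]
1  93  89  94  92  92  92  94  93  24  32  78  98  97  97  99
   97  96 100]
 [ 69  93  94  93  94 100  98  98  98  96  95  98  97  99  97  94  97  99
   97  97 164]
 [ 69  95  95  95  99  99 101  95  96  96  95  98  94  97  98 100  95  98
   99  98 163]
 [ 63  99  97 100  98  98  96  97  95  97  99  96 101  94  99  99 100  98
   97 128 165]
 [ 65  98  98  97  96  96  94  99  98  98  99  96  96  97  98  97  96  95
   96 160 132]
 [ 67  66  97  94  96  96  98  98 101  99  99  93  99 100  95  97  95  98
  156 138  97]
 [ 69  68  90  99  93  96 101  99  98  97  97  97  99  98  98  96 101 147
  121  98  96]
 [ 67  67  67  97  99  97  97  96  95  99  99  99  98  96  99 128 153  99
   97  97  94]]
```

The outer lid has risen 104 mm, so its skirt is about 36 mm above the knob's top. Under it, the knob's foot shows at (120,251), predicted (118,250), with the disc unbroken around it, so the inner lid is still seated. Handing in.

```bash
python3 -c "
from station import sign_off
print(sign_off())"
```

```text
the job is handed in; nothing more can be done
None
```

The job is handed in at about 26 s. The slab is home in the tin's slot, the inner lid is seated on the ledge, and the outer lid is held level and still with its skirt about 36 mm above the knob. The jars and the brush were not approached.

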